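Wedge up the curved chair-back blank and hold it

TASK

Pick up the wooden wedge by its red block and, keeping it flat on the bench, push it thin end first through the gap in the near rib of the plywood cradle, under the near edge of the curved blank, until that edge just lifts off the near rib: a few millimetres clear, certainly not more than 10 mm, with the blank's far end still resting in the cradle. Lift the blank with the wedge alone, never touching it with the robot, and leave the other things on the bench where they are. Finish while still gripping the wedge in place under the raised blank; do not let go.

Things in the scene. Friction and masses are not known exactly. Their poses are not given: they have to be found in the camera images.
- wedge: dark wooden wedge, 36 wide (y), 0.12 kg, flat on the bench left or right. Origin: underside, below the middle of the red grip block (x -15 to 15, 36 wide, 45 tall) at its thick end; +x runs to the thin tip at x = 135, z up. Top slopes straight from 34 tall at x = 15 to 4 at the tip, 1 in 4. A white line across it at x = 67 marks height 21: below the blank's edge it means 5 mm lift
- wedge_tip (a point): middle of the lower edge of the wedge's thin tip; axes as the wedge. The resting blank's edge is met when the tip is 48 past it; each further 4 mm of push lifts it 1 mm
- cradle: plywood cradle fixed to the bench, 234 long (x), 246 wide, 70 tall at the far end stop. Origin: on the bench, at the near face of the near rib, in the middle of its gap; z up; +x points away from the robot, through the cradle: the way to push the wedge. Both ribs have a gap 68 wide about the x axis for the wedge; the end stop (x = 222) keeps the blank from sliding away
- near_rib: the rib of the cradle nearest the robot, plywood, 18 thick (cradle x 0 to 18), concave top that carries the blank either side of the 68 gap, horns 45 tall at the outer ends. Same origin and axes as the cradle
- blank: curved chair-back blank of brown wood, loose, 0.4 to 0.75 kg, hollow side up in the cradle: 220 long (x, along the cradle), 210 wide, 14 thick, side edges 27 higher than the middle. Origin: lowest line of the underside, mid-length. Its near end overhangs the near rib by 4 to 12; the wedge may slide it back up to 15, to the end stop. Its far end lies on the far rib, x 184 to 202
- blank_edge (a point): middle of the lower edge of the blank's near end: the line that rides up the wedge. 16 above the bench while the blank rests; its height minus 16 is the lift
- sanding_block: bystander: cork sanding block 100 x 60 x 30, origin centre of underside
- glue_bottle: bystander: yellow glue bottle, diameter 60, 170 tall, origin centre of underside
- mallet: bystander: wooden mallet lying flat, 275 long, head 70 x 130 x 60, origin at the free end of the handle, on the bench; +x runs to the head
- chisel: bystander: chisel lying flat, 265 long, 28 thick, origin on the bench below the butt of the handle; +x runs to the blade
- block_plane: bystander: small steel plane 160 x 46, about 60 tall, origin centre of underside
Not all that is in view belongs to the job. What is shaped like the wedge but green or turquoise is not meant.

How it is judged:
At the end, for the whole second after the job is handed in: Through the last second the blank's near edge is 1.5 to 10.5 mm above its rest, off the near rib, carried by the wedge, far end in the cradle, its middle up 6.5 mm at most; fingers grip the wedge, flat on the bench (6 mm, 0.08 rad); robot not touching the blank; all still (z of blank_edge in the frame of cradle between 0.0175 and 0.0265 m and contact force between blank and near_rib below 0.1 N and contact force between blank and wedge above 0.8 N and contact force between blank and cradle above 0.2 N and z of blank in the frame of cradle below 0.0225 m and contact force between the fingers and wedge above 2 N and contact force between each of the arm, the fingers and blank below 0.1 N and height (world z) of wedge below 0.006 m and angle between wedge's own z axis and vertical below 0.08 rad and linear speed of each of blank, wedge below 0.01 m/s); the arm keeps its last pose, push and grip.
It fails at once if the blank is lifted more than 15 mm at its near edge (z of blank_edge in the frame of cradle above 0.031 m).
It fails at once if the robot touches the blank (contact force between any of the arm, the fingers and blank above 1 N).
It fails at once if a bystander is moved more than 30 mm (distance of any of sanding_block, glue_bottle, mallet, chisel, block_plane from where it was at the start of the episode above 0.03 m).
It also fails if it takes over 38 s, if anything falls off the work surface, if the arm or the gripper's body presses on something with over 40 N, if the wrist force passes 120 N, or if a joint passes its speed limit or range.

ROBOT

A 6-joint arm with a two-finger parallel gripper is mounted at the origin on the work surface. World frame = base frame: x ahead of the robot, y to its left, z up, the work surface at z = 0. Lengths are in m, angles in rad, forces in N, time in s.
With the tool pointing down it reaches from about 0.35 to 0.775 m from the base axis. Payload 5.5 kg.
Tool frame: the origin (TCP) lies at the very end of the fingers, on their centre line; the grasp point (between the pads) lies 19 mm behind it (manip.grip_depth is the distance from the TCP to the grasp point, in m); z points along the fingers, y is the line along which they close (so a half turn about z gives the same grasp; the last joint's range is limited). The gripper opens to 85 mm and grips with 20 to 120 N. Pads are 22 mm wide; open, the fingers measure 114 mm over their backs; the gripper's body (76 mm by 85 mm) begins 54 mm behind the grasp point. The pads swing forward as they close: fully open they stand 13 mm farther back than shut.
Start: joints at [-1.358, 0.313, 0.046, 1.304, 0, 1.431], TCP at [0.199, -0.54, 0.231] pointing down, gripper open.
Joint ranges: [-2.76, 2.76], [-0.86, 1.69], [-1.03, 1.26], [-2.2, 2.34], [-1.47, 1.5], [-3.14, 3.14]. Speed limits (rad/s): [2.57, 2.57, 3.14, 3.14, 3.14, 3.14].

INTERFACE

Orientations are given as a rotation vector (axis times angle).
In Python, from workcell import manip, vision, sign_off gives the robot as it stands.
- The arm moves only by the shell command python3 -m creep 'ROWS' [OPENING] [FORCE]. ROWS is JSON, a list of rows, each a list of 2 entries, a list of its own where there are three numbers: the shift along the tool's x, y, z in units of 40 mm (1.0 is 40 mm), then the turn about the tool's z in units of 5 degrees (1.0 is 5 degrees). In form: [[[x, y, z], twist], ...]. A call has exactly 8 rows; each row shifts and turns the commanded pose from where the row before left it, along the tool's axes as they then stand; what a row does not reach is not made up. A row lasts 1/12 s, in which the tool goes at most 41.7 mm and 7.16 degrees, less where a joint would pass 70% of its speed; a pose out of reach is approached as far as the arm can. A call is refused whole if a number of a shift passes 1 or a number of a turn 1, either way. A call with a gripper value outside its range is refused whole. OPENING is the opening, from -1 (shut) to 1 (fully open), set as the call begins (- or left out, the last holds). The fingers move at their own pace and stop on an object; FORCE is the grip in N (left out, the last holds). Time passes only in rows, so rows that do not move let the fingers close, or fill a call up. It gives the time, the measured TCP pose, the force, the opening and the grip force at its end, in the units of the state.
- manip.state(): the state, without advancing time (a new reading comes with each control period).
- vision.read_camera(name): name is "side" or "top"; returns a dict with "pixels" (480x640x3 uint8, red, green, blue), "intrinsics" (3x3 intrinsics, pixels), "extrinsics" (4x4, takes a point from world to camera coordinates). Camera axes: x right, y down, z forward; pixel columns grow to the right and rows downward; lengths in m; the calibration is good to about 2 mm. A picture is of the moment at which its call begins. There is no depth.
- sign_off(): hands the job in; it is judged then, once.
The state is a dict: "time_s": time; "joint_positions": joint angles; "qvel": joint speeds; "joint_efforts": joint torques, N m; "position": TCP position; "orientation": TCP orientation; "force": force on the tool from outside, world axes, zero at the start; "torque": the same for the moment, N m; "width": finger opening in m; "grasp_force": force on a finger pad.
Only numpy, scipy, OpenCV 4.12 (cv2) and the standard library are available. Lean on these libraries where they do the work, as an engineer would, in place of code of your own. Each camera call takes 0.05 s, during which the arm holds its last target. There are 200 camera calls.

## Working session

There is one attempt and no reset: what is moved stays moved. The work goes in short steps, Python scripts to look and compute and a shell command to move; the robot and the scene stay as the last step left them, time stands still between calls to the robot, and variables do not carry over. Pictures are saved under pics/ and viewed, at most 10 in all, crops included, and the job is handed in when it is done.

```bash
mkdir -p pics
python3 - <<'E'
from workcell import manip, vision
import cv2, numpy as np
for n in ("top","side"):
    r=vision.read_camera(n); cv2.imwrite(f"pics/{n}0.png",r["pixels"][:,:,::-1]); np.savez(f"{n}0.npz",**r)
    print(n,r["intrinsics"].tolist(),np.round(r["extrinsics"],4).tolist())
s=manip.state();print(s)
E
```

```text
top [[442.3843923769128, 0.0, 310.90665315406125], [0.0, 442.3843923769128, 222.2353053743305], [0.0, 0.0, 1.0]] [[-0.0042, -0.9999, -0.0147, 0.0026], [-0.9956, 0.0055, -0.0931, 0.5653], [0.0932, 0.0143, -0.9955, 1.1238], [0.0, 0.0, 0.0, 1.0]]
side [[472.30030357371606, 0.0, 323.162530031891], [0.0, 472.30030357371606, 240.76532093008777], [0.0, 0.0, 1.0]] [[-0.7953, -0.606, 0.0177, 0.4267], [-0.4696, 0.5974, -0.65, 0.3129], [0.3833, -0.5253, -0.7597, 1.0521], [0.0, 0.0, 0.0, 1.0]]
{'time_s': 0.1, 'joint_positions': array([-1.35757574e+00,  3.13911737e-01,  4.50941357e-02,  1.30364033e+00,
        1.07704183e-05,  1.43117478e+00]), 'qvel': array([ 7.66373647e-04, -9.13131445e-04,  2.80930481e-04, -8.33740670e-05,
        1.40091394e-03,  7.97397160e-05]), 'joint_efforts': array([ 2.58110711e-03, -4.81725848e+01,  2.99244082e+01,  1.28632021e-02,
       -1.05992426e-04,  1.52001138e-05]), 'position': array([ 0.19858226, -0.53911798,  0.23050642]), 'orientation': array([-3.09119415e+00, -5.51081002e-01,  7.90781658e-05]), 'force': array([ 0.07133234, -0.1582485 , -0.0177494 ]), 'torque': array([0.01017332, 0.02296197, 0.00768927]), 'grasp_force': 0.0, 'width': 0.08536527388473318}
```

View pics/top0.png

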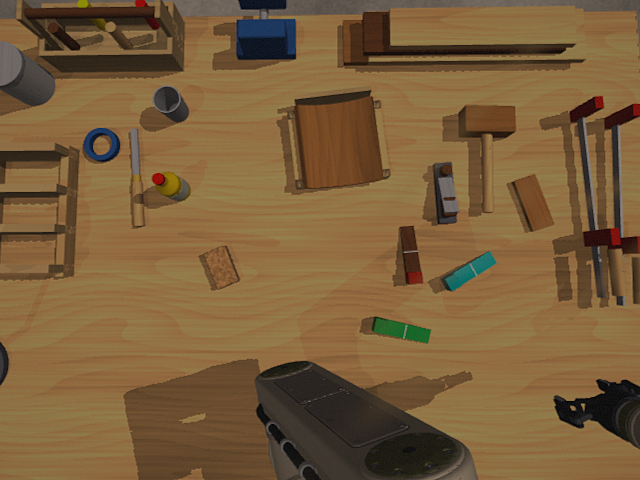

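View pics/side0.png

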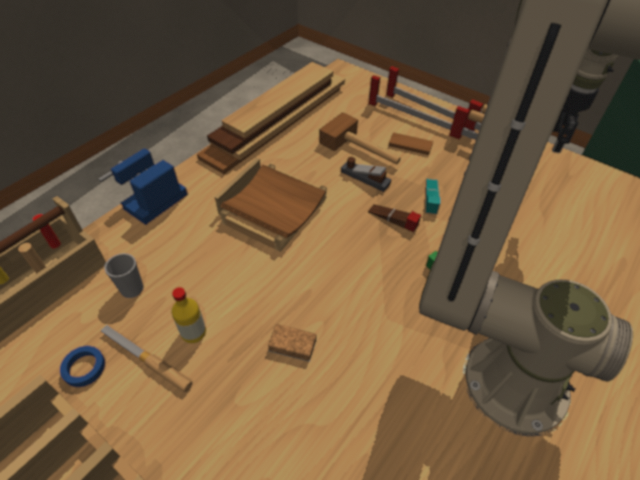

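The top view shows the wedge with its red block at about (413,278) and its tip at (407,228). The cradle sits around (340,140), its near rib at rows 170–190. The side view shows the red block at (412,221) and the cradle at (270,205). I'll take enlarged crops next.

```bash
cat > h.py <<'E'
import numpy as np, cv2
def cam(r):
    K=r["intrinsics"];T=r["extrinsics"];R=T[:3,:3];return K,R,-R.T@T[:3,3]
def ray(r,uv):
    K,R,c=cam(r);d=R.T@np.linalg.solve(K,[uv[0],uv[1],1.]);return c,d/np.linalg.norm(d)
def plane(r,uv,z):
    c,d=ray(r,uv);return c+d*(z-c[2])/d[2]
def proj(r,p):
    T=r["extrinsics"];q=r["intrinsics"]@(T[:3,:3]@np.asarray(p)+T[:3,3]);return q[:2]/q[2]
def tri(r1,a,r2,b):
    c1,d1=ray(r1,a);c2,d2=ray(r2,b)
    t=np.linalg.lstsq(np.stack([d1,-d2],1),c2-c1,rcond=None)[0]
    p,q=c1+t[0]*d1,c2+t[1]*d2;return (p+q)/2,np.linalg.norm(p-q)
E
python3 - <<'E'
from h import *
t=np.load("top0.npz");s=np.load("side0.npz")
def crop(r,x,y,w,h,k,n):
    im=r["pixels"][y:y+h,x:x+w,::-1]; im=cv2.convertScaleAbs(im,alpha=1.6,beta=15)
    cv2.imwrite(n,cv2.resize(im,None,fx=k,fy=k,interpolation=cv2.INTER_CUBIC))
crop(t,270,80,200,150,4,"pics/tc.png")
crop(s,200,150,240,100,3.3,"pics/sc.png")
for n,r,(x,y) in(("t",t,(413,270)),("s",s,(410,215))):
    hsv=cv2.cvtColor(r["pixels"],cv2.COLOR_RGB2HSV);h,S,V=cv2.split(hsv)
    m=(((h<5)|(h>172))&(S>150)&(V>60)).astype(np.uint8)
    m2=np.zeros_like(m);m2[y-30:y+40,x-30:x+40]=m[y-30:y+40,x-30:x+40]
    k,l,st,c=cv2.connectedComponentsWithStats(m2)
    for i in range(1,k):
        if st[i,4]>15:print(n,st[i],c[i],cv2.minAreaRect(cv2.findContours((l==i).astype(np.uint8),0,2)[0][0]))
    print(r["pixels"][y-25:y+25:3,x].tolist())
E
```

```text
t [408 271  14  13 117] [413.99145299 276.57264957] ((414.74755859375, 276.9752197265625), (11.044913291931152, 13.433002471923828), 84.2894058227539)
[[70, 38, 17], [70, 40, 25], [136, 125, 119], [61, 34, 18], [61, 34, 20], [67, 38, 18], [66, 37, 23], [69, 43, 28], [69, 40, 25], [89, 23, 17], [116, 30, 21], [115, 26, 14], [117, 36, 22], [110, 82, 52], [140, 99, 59], [147, 108, 64], [145, 105, 64]]
s [406 213  14  18 145] [412.12413793 220.06206897] ((411.5000305175781, 220.50003051757812), (11.180339813232422, 16.54690170288086), 26.56505012512207)
[[161, 120, 76], [159, 119, 75], [155, 116, 74], [156, 115, 72], [154, 115, 73], [162, 120, 76], [169, 126, 80], [156, 110, 70], [126, 36, 27], [136, 32, 26], [86, 21, 16], [62, 18, 16], [60, 16, 14], [63, 22, 18], [102, 75, 49], [105, 79, 50], [114, 85, 54]]
```

View pics/tc.png

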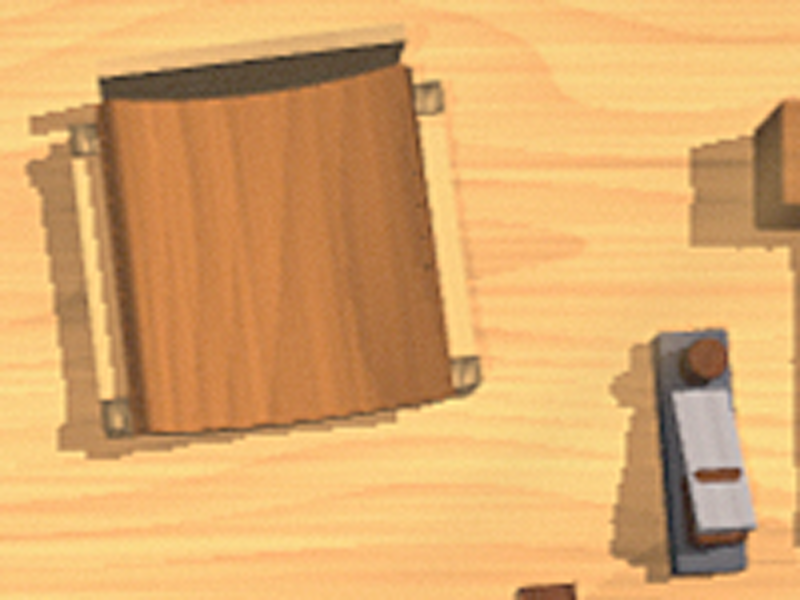

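View pics/sc.png

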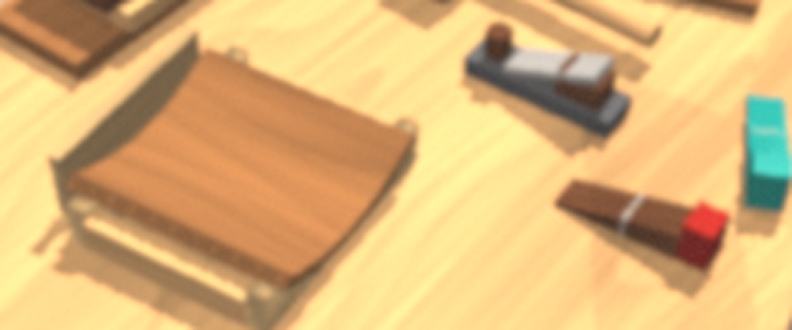

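The top crop shows the near horns at crop (118,418) and (467,374), and the far horns at (84,140) and (429,97). The blank's near edge runs from (145,432) to (450,400). The side crop shows the wedge with its white line, and the near horns at about (265,292) and (405,130). Next I'll measure positions.

Run:
```python
from h import *
np.set_printoptions(precision=4,suppress=True)
t=np.load("top0.npz");s=np.load("side0.npz")
T=lambda u,v:np.array([270+(u+.5)/4-.5,80+(v+.5)/4-.5]);S=lambda u,v:np.array([200+(u+.5)/3.3-.5,150+(v+.5)/3.3-.5])
H={}
for n,a,b in(("nl",T(118,418),S(265,292)),("nr",T(467,374),S(405,130)),("fl",T(84,140),None),("fr",T(429,97),S(237,53))):
    H[n]=plane(t,a,.045); print(n,H[n], tri(t,a,s,b) if b is not None else "")
n=(H["nl"]+H["nr"])/2;f=(H["fl"]+H["fr"])/2;d=f-n
print("mid near",n,"far",f,"len",np.linalg.norm(d),"yaw",np.degrees(np.arctan2(d[1],d[0])))
e=H["nl"]-H["nr"];yaw2=np.arctan2(-e[0],e[1]);print("rib width",np.linalg.norm(e),"yaw2",np.degrees(yaw2))
# blank near edge corners (upper edge z~.057)
print("blank corners top",plane(t,T(145,432),.057),plane(t,T(452,399),.057))
# wedge
out={}
for nm,r,(x0,y0,x1,y1) in(("t",t,(395,222,428,290)),("s",s,(365,198,424,235))):
    p=r["pixels"][y0:y1,x0:x1].astype(int)
    hsv=cv2.cvtColor(r["pixels"],cv2.COLOR_RGB2HSV)[y0:y1,x0:x1]
    dark=(p[...,0]-p[...,1]>20)&(p[...,1]<62)&(p[...,2]<50)
    red=((hsv[...,0]<6)|(hsv[...,0]>172))&(hsv[...,1]>150)&(p[...,0]>90)
    white=(hsv[...,1]<90)&(p.sum(2)>200)
    for k,m in(("all",dark|red),("redtop",red),("white",white)):
        ys,xs=np.nonzero(m);
        if k=="all":
            c=max(cv2.findContours(cv2.morphologyEx(m.astype(np.uint8),cv2.MORPH_CLOSE,np.ones((5,5))),0,2)[0],key=cv2.contourArea)
            bx=cv2.boxPoints(cv2.minAreaRect(c))+[x0,y0]; print(nm,k,bx.tolist(),cv2.contourArea(c))
        else: print(nm,k,xs.mean()+x0,ys.mean()+y0,len(xs))
        out[nm+k]=(xs.mean()+x0,ys.mean()+y0)
    im=cv2.convertScaleAbs(r["pixels"][y0-5:y1+5,x0-5:x1+5,::-1],alpha=1.6,beta=15)
    out[nm+"im"]=cv2.resize(im,None,fx=7,fy=7,interpolation=cv2.INTER_CUBIC)
a,b=out["tim"],out["sim"];h=max(a.shape[0],b.shape[0]);P=lambda i:cv2.copyMakeBorder(i,0,h-i.shape[0],0,0,0)
m=cv2.hconcat([P(a),P(b)]);print(m.shape,a.shape);cv2.imwrite("pics/w.png",m)
w,g=tri(t,out["twhite"],s,out["swhite"]);print("white tri",w,g)
w,g=tri(t,out["tredtop"],s,out["sredtop"]);print("red tri",w,g)
```

```text
nl [0.6625 0.0295 0.045 ] (array([0.6621, 0.029 , 0.0409]), np.float64(0.0028091856225299044))
nr [ 0.6897 -0.1956  0.045 ] (array([ 0.6912, -0.1973,  0.0356]), np.float64(0.0009786880503160566))
fl [0.847  0.0515 0.045 ] 
fr [ 0.8738 -0.1744  0.045 ] (array([ 0.8726, -0.1756,  0.0437]), np.float64(0.0037864206197943755))
mid near [ 0.6761 -0.083   0.045 ] far [ 0.8604 -0.0615  0.045 ] len 0.18554658593543324 yaw 6.666355543830744
rib width 0.22672559313521995 yaw2 6.883165768950499
blank corners top [0.6512 0.0118 0.057 ] [ 0.6711 -0.1838  0.057 ]
t all [[389.61445665359497, 228.45606803894043], [412.8872871398926, 224.48265838623047], [422.68728256225586, 281.88265228271484], [399.4144515991211, 285.85606384277344]] 905.0
t redtop 414.9788732394366 277.3169014084507 142
t white 410.26666666666665 251.06666666666666 30
s all [[368.6000003814697, 211.79999828338623], [377.6000003814697, 193.79999923706055], [422.0, 215.99999618530273], [413.0, 233.99999618530273]] 490.0
s redtop 413.32183908045977 216.68965517241378 87
s white 390.75 213.05 20
(546, 784, 3) (546, 301, 3)
white tri [ 0.4892 -0.2588  0.0134] 0.0012199248180043989
red tri [ 0.4219 -0.2641  0.0378] 0.001558037398208973
```

View pics/w.png

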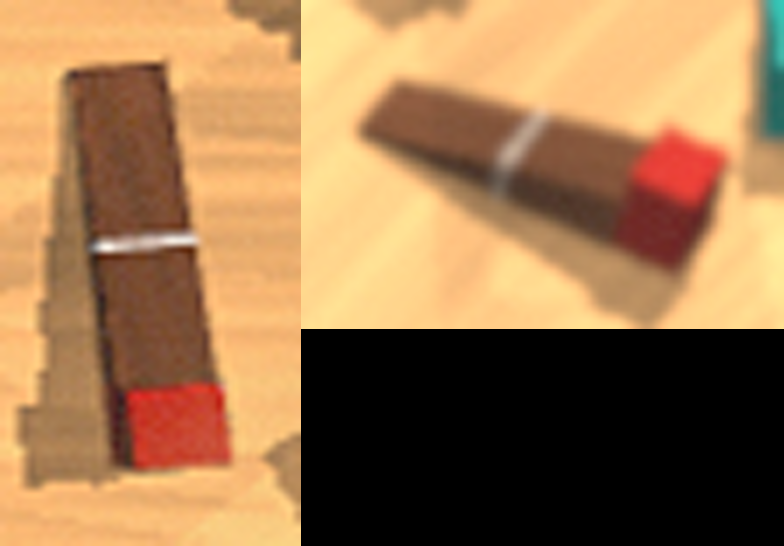

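The picture shows, in the left (top-camera) crop, tip (116,67), white line mid (145,242) and red top centre (178,426). In the right (side-camera) crop they are tip (78,107), line mid (224,139) and red top (379,169), after subtracting the 301 px offset.

Run:
```python
from h import *
from scipy.spatial.transform import Rotation as Rn
np.set_printoptions(precision=4,suppress=True)
t=np.load("top0.npz");s=np.load("side0.npz")
A=lambda u,v:np.array([390+(u+.5)/7-.5,217+(v+.5)/7-.5]);B=lambda u,v:np.array([360+(u+.5)/7-.5,193+(v+.5)/7-.5])
P=[]
for n,a,b,z,x in(("tip",A(116,67),B(78,107),.004,.135),("white",A(145,242),B(224,139),.021,.067),("red",A(178,426),B(379,169),.045,0)):
    p=plane(t,a,z);P.append(p);print(n,p,tri(t,a,s,b), plane(s,b,z))
d=P[0]-P[2];yaw=np.arctan2(d[1],d[0]);print("yaw",np.degrees(yaw),"len",np.hypot(*d[:2]))
for p,x in zip(P,(.135,.067,0)):print("origin est",p[:2]-x*np.array([np.cos(yaw),np.sin(yaw)]))
R=Rn.from_rotvec([-3.09119415,-0.551081002,0]).as_matrix();print(R)
```

```text
tip [ 0.5557 -0.2513  0.004 ] (array([ 0.5547, -0.2534, -0.002 ]), np.float64(0.003540967318697708)) [ 0.5503 -0.249   0.004 ]
white [ 0.4893 -0.257   0.021 ] (array([ 0.488 , -0.2586,  0.017 ]), np.float64(0.0032454063421233754)) [ 0.485  -0.2559  0.021 ]
red [ 0.4225 -0.2622  0.045 ] (array([ 0.4212, -0.2643,  0.0379]), np.float64(0.002373534306471235)) [ 0.4178 -0.2584  0.045 ]
yaw 4.665472346819334 len 0.13364965657801675
origin est [ 0.4211 -0.2623]
origin est [ 0.4225 -0.2624]
origin est [ 0.4225 -0.2622]
[[ 0.9384  0.3456 -0.0003]
 [ 0.3456 -0.9384  0.0016]
 [ 0.0003 -0.0016 -1.    ]]
```

```bash
python3 -m creep '[[[0.47,-0.28,0.2],0],[[0.48,-0.29,0.2],0],[[0.47,-0.28,0.2],0],[[0.48,-0.29,0.2],0],[[0.47,-0.28,0.2],0],[[0.48,-0.29,0.2],0],[[0.48,-0.28,0.2],0],[[0.48,-0.29,0.2],0]]' 0.6 40
python3 -m creep '[[[0.47,-0.28,0.15],0],[[0.48,-0.29,0.15],0],[[0.47,-0.28,0.15],0],[[0.48,-0.29,0.15],0],[[0.47,-0.28,0.15],0],[[0.48,-0.29,0.15],0],[[0.48,-0.28,0.15],0],[[0.48,-0.29,0.15],0]]'
python3 -m creep '[[[0,0,0],0.5],[[0,0,0],0.5],[[0,0,0],0.5],[[0,0,0],0.5],[[0,0,0],0.5],[[0,0,0],0.6],[[0,0,0],0],[[0,0,0],0]]'
cat > st.py <<'E'
from workcell import manip
from scipy.spatial.transform import Rotation as Rn
import numpy as np
s=manip.state();R=Rn.from_rotvec(s["orientation"]).as_matrix()
print("t %.2f"%s["time_s"],s["position"].round(4),"yaw",np.degrees(np.arctan2(R[1,0],R[0,0])).round(2),"zax",R[:,2].round(4),"F",s["force"].round(1),"w",round(s["width"],4),"g",round(s["grasp_force"],1),"j",s["joint_positions"].round(2))
E
python3 st.py
```

```text
time_s: 0.77
position: [0.3106, -0.4002, 0.1666]
orientation: [-3.092, -0.551, 0.0]
force: [0.8, 0.7, -0.7]
width: 0.0683
grasp_force: 0.0
time_s: 1.43
position: [0.422, -0.262, 0.1187]
orientation: [-3.092, -0.551, 0.001]
force: [1.2, -0.6, -0.4]
width: 0.0685
grasp_force: 0.0
time_s: 2.1
position: [0.4215, -0.2629, 0.119]
orientation: [-3.138, -0.131, 0.001]
force: [0.4, 0.7, -0.1]
width: 0.0684
grasp_force: 0.0
t 2.10 [ 0.4215 -0.2629  0.119 ] yaw 4.8 zax [-5.e-04  4.e-04 -1.e+00] F [ 0.4  0.7 -0.1] w 0.0684 g 0.0 j [-0.72  0.23 -0.35  0.99 -0.    2.34]
```

```bash
python3 -m creep '[[[0,0,0.35],0],[[0,0,0.35],0],[[0,0,0.35],0],[[0,0,0.35],0],[[0,0,0.35],0],[[0,0,0.35],0],[[0,0,0.3],0],[[0,0,0.25],0]]'
python3 -m creep '[[[0,0,0],0],[[0,0,0],0],[[0,0,0],0],[[0,0,0],0],[[0,0,0],0],[[0,0,0],0],[[0,0,0],0],[[0,0,0],0]]' -1 60
python3 st.py
```

```text
time_s: 2.77
position: [0.4213, -0.2629, 0.0122]
orientation: [-3.138, -0.131, 0.001]
force: [0.3, 0.9, -0.2]
width: 0.0683
grasp_force: 0.0
time_s: 3.43
position: [0.422, -0.2634, 0.0138]
orientation: [3.138, 0.129, 0.001]
force: [-0.6, -0.6, 3.0]
width: 0.0351
grasp_force: 60.2
t 3.43 [ 0.422  -0.2634  0.0138] yaw 4.72 zax [ 7.e-04 -7.e-04 -1.e+00] F [-0.6 -0.6  3. ] w 0.0351 g 60.2 j [-0.72  0.34 -0.49  0.73 -0.    2.34]
```

```bash
python3 -m creep '[[[0.06,-0.12,0],0],[[0.13,-0.24,0],0],[[0.14,-0.25,0],0],[[0.14,-0.25,0],0],[[0.14,-0.25,0],0],[[0.14,-0.25,0],0],[[0.14,-0.25,0],0],[[0.14,-0.25,0],0]]'
python3 -m creep '[[[0.14,-0.25,0],0],[[0.14,-0.25,0],0],[[0.14,-0.25,0],0],[[0.14,-0.25,0],0],[[0.14,-0.25,0],0],[[0.14,-0.25,0],0],[[0.14,-0.25,0],0],[[0.09,-0.2,0],0]]'
python3 -m creep '[[[0,0,0],-0.1],[[0,0,0],-0.1],[[0,0,0],-0.1],[[0,0,0],-0.12],[[0,0,0],0],[[0,0,0],0],[[0,0,0],0],[[0,0,0],0]]'
python3 st.py
python3 - <<'E'
from h import *
from workcell import vision
for n,(x,y,w,h,k) in {"top":(280,80,180,200,3),"side":(200,150,230,120,3)}.items():
    r=vision.read_camera(n);np.savez(n+"1.npz",**r)
    im=cv2.convertScaleAbs(r["pixels"][y:y+h,x:x+w,::-1],alpha=1.6,beta=15)
    cv2.imwrite(f"pics/{n}1.png",cv2.resize(im,None,fx=k,fy=k,interpolation=cv2.INTER_CUBIC))
E
```

```text
time_s: 4.1
position: [0.4573, -0.1847, 0.0138]
orientation: [3.137, 0.13, 0.001]
force: [-1.7, -3.4, 6.3]
width: 0.0355
grasp_force: 60.5
time_s: 4.77
position: [0.4935, -0.1031, 0.0138]
orientation: [3.137, 0.131, 0.001]
force: [-2.1, -3.8, 5.1]
width: 0.0356
grasp_force: 60.6
time_s: 5.43
position: [0.4936, -0.1022, 0.0138]
orientation: [-3.134, -0.19, -0.002]
force: [0.8, 2.3, 7.3]
width: 0.0352
grasp_force: 60.7
t 5.43 [ 0.4936 -0.1022  0.0138] yaw 6.93 zax [ 0.0015  0.0019 -1.    ] F [0.8 2.3 7.3] w 0.0352 g 60.7 j [-0.37  0.35 -0.48  0.74  0.    2.66]
```

View pics/top1.png

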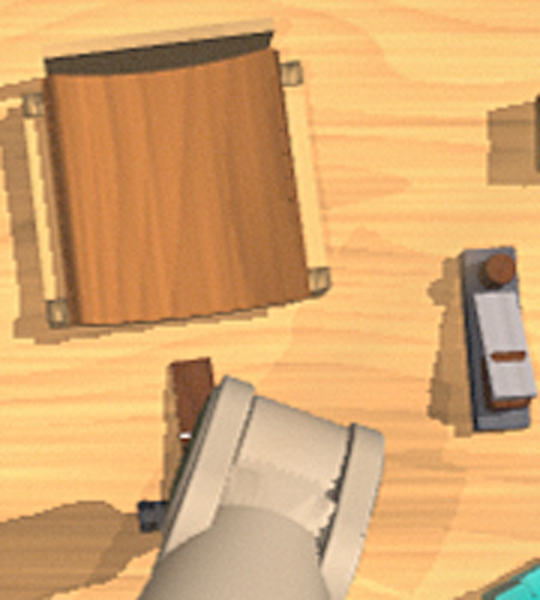

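View pics/side1.png

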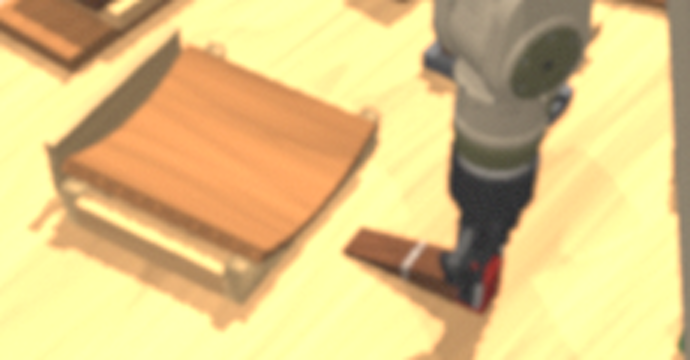

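Top crop: the tip corners are at (172,365) and (211,358), and the middle of the blank's near edge is at about (192,321). The tip is roughly centred on the gap. The side crop shows the wedge flat and clear of everything.

Run:
```python
from h import *
np.set_printoptions(precision=4,suppress=True)
t=np.load("top1.npz");s=np.load("side1.npz")
A=lambda u,v:np.array([280+(u+.5)/3-.5,80+(v+.5)/3-.5]);B=lambda u,v:np.array([200+(u+.5)/3-.5,150+(v+.5)/3-.5])
c=np.array([.667,-.084]);y=np.radians(6.8);R=np.array([[np.cos(y),np.sin(y)],[-np.sin(y),np.cos(y)]])
f=lambda p:R@(p[:2]-c)
print("tip top",f(plane(t,A(191.5,361.5),.004)),"side",f(plane(s,B(353,241),.004)))
print("tip pred",f(np.array([.4936,-.1022])+.135*np.array([np.cos(.1209),np.sin(.1209)])))
# blank upper near edge by colour transition along columns
p=t["pixels"].astype(int)
for col in range(325,365,4):
    v=np.arange(170,200);g=p[v,col]; k=np.argmax(np.abs(np.diff(g.sum(1)))); print(col,v[k]+.5,f(plane(t,(col,v[k]+.5),.030)),end=" | ")
```

```text
tip top [-0.0411  0.0021] side [-0.0463  0.0069]
tip pred [-0.0393  0.0028]
325 187.5 [-0.0055  0.0476] | 329 189.5 [-0.0121  0.0379] | 333 188.5 [-0.0108  0.0272] | 337 186.5 [-0.0068  0.0162] | 341 188.5 [-0.0134  0.0065] | 345 185.5 [-0.0068 -0.0048] | 349 198.5 [-0.0421 -0.0107] | 353 184.5 [-0.0068 -0.0258] | 357 186.5 [-0.0134 -0.0355] | 361 186.5 [-0.0147 -0.0458] |
```

```bash
python3 -m creep '[[[0.12,0,0],0],[[0.24,0,0],0],[[0.24,0,0],0],[[0.24,0,0],0],[[0.24,0,0],0],[[0.24,0,0],0],[[0.24,0,0],0],[[0.19,0,0],0]]'
python3 -m creep '[[[0.03,0,0],0],[[0.03,0,0],0],[[0.03,0,0],0],[[0.03,0,0],0],[[0,0,0],0],[[0,0,0],0],[[0,0,0],0],[[0,0,0],0]]'
python3 -m creep '[[[0.03,0,0],0],[[0.03,0,0],0],[[0.03,0,0],0],[[0.03,0,0],0],[[0,0,0],0],[[0,0,0],0],[[0,0,0],0],[[0,0,0],0]]'
python3 -m creep '[[[0.03,0,0],0],[[0.03,0,0],0],[[0.03,0,0],0],[[0.03,0,0],0],[[0,0,0],0],[[0,0,0],0],[[0,0,0],0],[[0,0,0],0]]'
python3 st.py
```

```text
time_s: 6.2
position: [0.5611, -0.0943, 0.0138]
orientation: [-3.135, -0.188, 0.005]
force: [-7.7, -2.0, 12.9]
width: 0.0354
grasp_force: 61.3
time_s: 6.87
position: [0.5655, -0.0938, 0.0138]
orientation: [-3.135, -0.188, 0.004]
force: [-5.9, -0.7, 10.7]
width: 0.035
grasp_force: 61.3
time_s: 7.53
position: [0.5703, -0.0932, 0.0138]
orientation: [-3.135, -0.188, 0.004]
force: [-6.8, -1.0, 10.8]
width: 0.0351
grasp_force: 61.3
time_s: 8.2
position: [0.575, -0.0926, 0.0138]
orientation: [-3.135, -0.188, 0.004]
force: [-6.8, -1.2, 10.5]
width: 0.0352
grasp_force: 61.2
t 8.20 [ 0.575  -0.0926  0.0138] yaw 6.87 zax [-2.8e-03  4.0e-04 -1.0e+00] F [-6.8 -1.2 10.5] w 0.0352 g 61.2 j [-0.3   0.48 -0.27  0.82 -0.    2.72]
```

```bash
python3 -m creep '[[[0.03,0,0],0],[[0.03,0,0],0],[[0.03,0,0],0],[[0.03,0,0],0],[[0.03,0,0],0],[[0.03,0,0],0],[[0,0,0],0],[[0,0,0],0]]'
cat > flow.py <<'E'
from h import *
from workcell import vision
import sys
np.set_printoptions(precision=2,suppress=True)
y=np.radians(6.8);ex=np.array([np.cos(y),np.sin(y),0]);c=np.array([.667,-.084,0])
ey=np.array([-np.sin(y),np.cos(y),0])
for n in("top","side"):
    r0=np.load(n+"0.npz");r=vision.read_camera(n);np.savez(n+"2.npz",**r)
    g0,g1=[cv2.cvtColor(q["pixels"],cv2.COLOR_RGB2GRAY) for q in(r0,r)]
    for nm,x in(("near",.003),("far",.19)):
        W=[c+x*ex+l*ey+np.array([0,0,.032+2.45*l*l]) for l in np.linspace(-.095,.095,25)]
        p0=np.array([proj(r0,w) for w in W],np.float32).reshape(-1,1,2)
        p1,st,er=cv2.calcOpticalFlowPyrLK(g0,g1,p0,None,winSize=(15,15),maxLevel=2)
        b,sb,_=cv2.calcOpticalFlowPyrLK(g1,g0,p1,None,winSize=(15,15),maxLevel=2)
        ok=(st.ravel()>0)&(np.linalg.norm((b-p0)[:,0],axis=1)<.3)
        d=(p1-p0)[:,0]
        J=np.array([np.stack([(proj(r0,w+.001*ex)-proj(r0,w)),(proj(r0,w+np.array([0,0,.001]))-proj(r0,w))],1) for w in W])
        m=np.median(d[ok],0);print(n,nm,ok.sum(),"flow px",m,end=" ")
        print("slide,lift mm",np.linalg.solve(J.mean(0),m) if n=="side" else ("per mm",J.mean(0).T))
E
python3 flow.py;python3 st.py
```

```text
time_s: 8.87
position: [0.5805, -0.0918, 0.0138]
orientation: [-3.135, -0.188, 0.009]
force: [-11.9, -2.1, 14.9]
width: 0.0355
grasp_force: 61.8
top near 5 flow px [-0.39 -1.32] slide,lift mm ('per mm', array([[-0.05, -0.38],
       [ 0.02, -0.07]]))
top far 6 flow px [-0.09 -0.04] slide,lift mm ('per mm', array([[-0.05, -0.37],
       [ 0.01, -0.13]]))
side near 3 flow px [-0.96 -0.41] slide,lift mm [ 3.18 -0.07]
side far 5 flow px [-1.33  0.08] slide,lift mm [ 5.15 -2.83]
t 8.97 [ 0.5804 -0.0918  0.0138] yaw 6.85 zax [-5.8e-03  2.0e-04 -1.0e+00] F [-11.7  -1.9  14.6] w 0.0353 g 61.8 j [-0.29  0.49 -0.25  0.83 -0.    2.73]
```

```bash
python3 -m creep '[[[0.03,0,0],0],[[0.03,0,0],0],[[0.03,0,0],0],[[0.03,0,0],0],[[0.03,0,0],0],[[0.03,0,0],0],[[0,0,0],0],[[0,0,0],0]]'
python3 -m creep '[[[0.03,0,0],0],[[0.03,0,0],0],[[0.03,0,0],0],[[0,0,0],0],[[0,0,0],0],[[0,0,0],0],[[0,0,0],0],[[0,0,0],0]]'
sed -i 's/(15,15)/(23,23)/g; s/,25)\]/,49)]/' flow.py
python3 flow.py;python3 st.py
python3 - <<'E'
from h import *
o=[]
for i in(0,2):
    r=np.load(f"side{i}.npz");im=cv2.convertScaleAbs(r["pixels"][170:270,205:395,::-1],alpha=1.6,beta=15)
    o.append(cv2.resize(im,None,fx=3,fy=3,interpolation=cv2.INTER_CUBIC))
cv2.imwrite("pics/s2.png",cv2.vconcat(o))
E
```

```text
time_s: 9.63
position: [0.5867, -0.0909, 0.0138]
orientation: [-3.136, -0.187, 0.012]
force: [-14.1, -3.0, 17.4]
width: 0.0349
grasp_force: 62.0
time_s: 10.3
position: [0.5901, -0.0905, 0.0138]
orientation: [-3.135, -0.187, 0.012]
force: [-14.1, -0.5, 17.1]
width: 0.0354
grasp_force: 62.0
top near 5 flow px [-0.36 -3.38] slide,lift mm ('per mm', array([[-0.05, -0.38],
       [ 0.02, -0.07]]))
top far 46 flow px [-0.34 -2.46] slide,lift mm ('per mm', array([[-0.05, -0.37],
       [ 0.01, -0.13]]))
side near 0 flow px [nan nan] slide,lift mm [nan nan]
side far 16 flow px [-0.83  0.44] slide,lift mm [ 3.43 -3.47]
t 10.40 [ 0.5901 -0.0905  0.0138] yaw 6.84 zax [-7.7e-03  1.0e-04 -1.0e+00] F [-13.8  -1.4  17.3] w 0.0352 g 62.0 j [-0.29  0.51 -0.22  0.85 -0.    2.74]
  return _methods._mean(a, axis=axis, dtype=dtype,
  ret = um.true_divide(
```

View pics/s2.png

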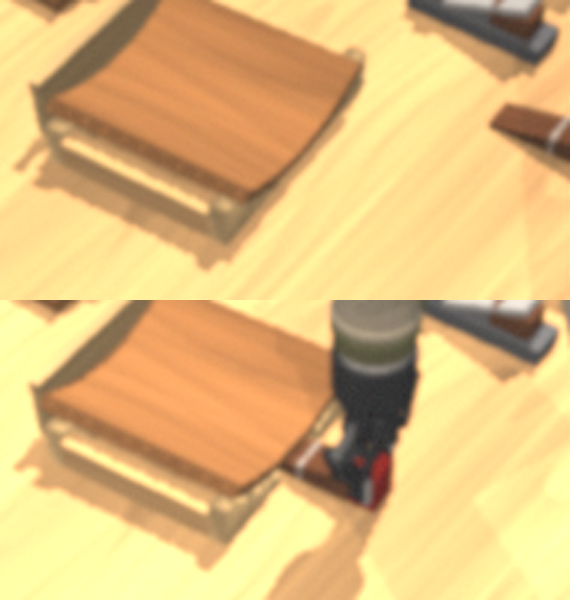

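The lower picture shows the wedge under the blank's edge, with the white line at (308,455) still about 10 mm short of the edge at (285,465). The blank has slid back some 7–9 mm, and the light near rib is now visible.

```bash
python3 -m creep '[[[0.03,0,0],0],[[0.03,0,0],0],[[0.03,0,0],0],[[0.03,0,0],0],[[0.03,0,0],0],[[0.02,0,0],0],[[0,0,0],0],[[0,0,0],0]]'
sed -i 's/"near",.003/"near",.03/' flow.py
python3 flow.py 2>/dev/null;python3 st.py
python3 - <<'E'
from h import *
o=[]
for i in(0,2):
    r=np.load(f"side{i}.npz");im=cv2.convertScaleAbs(r["pixels"][195:255,265:345,::-1],alpha=1.6,beta=15)
    o.append(cv2.resize(im,None,fx=5,fy=5,interpolation=cv2.INTER_CUBIC))
r=np.load("top2.npz");im=cv2.convertScaleAbs(r["pixels"][160:220,290:370,::-1],alpha=1.6,beta=15)
a=cv2.resize(im,None,fx=5,fy=5,interpolation=cv2.INTER_CUBIC)
cv2.imwrite("pics/s3.png",cv2.vconcat([cv2.hconcat(o),cv2.hconcat([a,a*0])]))
E
```

```text
time_s: 11.07
position: [0.5968, -0.0896, 0.0138]
orientation: [-3.135, -0.187, 0.012]
force: [-15.0, -1.2, 18.2]
width: 0.0355
grasp_force: 62.1
top near 1 flow px [-0.45 -3.37] slide,lift mm ('per mm', array([[-0.05, -0.38],
       [ 0.02, -0.08]]))
top far 46 flow px [-0.33 -2.43] slide,lift mm ('per mm', array([[-0.05, -0.37],
       [ 0.01, -0.13]]))
side near 0 flow px [nan nan] slide,lift mm [nan nan]
side far 15 flow px [-0.81  0.46] slide,lift mm [ 3.36 -3.47]
t 11.17 [ 0.5968 -0.0896  0.0138] yaw 6.84 zax [-7.8e-03  2.0e-04 -1.0e+00] F [-15.7  -1.3  17.5] w 0.0351 g 62.1 j [-0.28  0.52 -0.2   0.86 -0.    2.74]
```

View pics/s3.png

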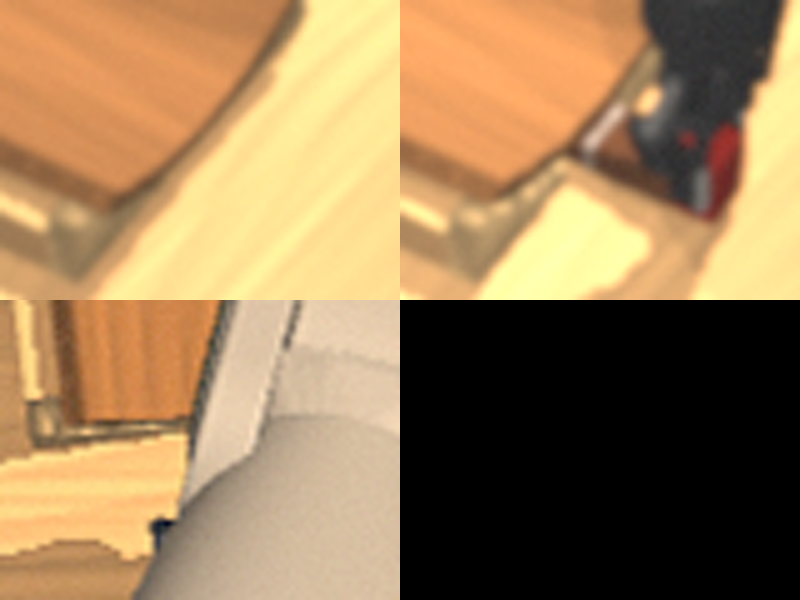

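The blank's far end stopped moving between the last two looks, so it is now against the end stop. The line sits about 6 mm short of the edge (line (605,130), edge (575,150)), which means a lift of roughly 3.5 mm. I'll push about 5 mm more and check.

```bash
python3 -m creep '[[[0.02,0,0],0],[[0.03,0,0],0],[[0.03,0,0],0],[[0.03,0,0],0],[[0.02,0,0],0],[[0,0,0],0],[[0,0,0],0],[[0,0,0],0]]'
python3 flow.py 2>/dev/null | grep far;python3 st.py
python3 - <<'E'
from h import *
o=[]
for i in(0,2):
    r=np.load(f"side{i}.npz");im=cv2.convertScaleAbs(r["pixels"][195:255,265:345,::-1],alpha=1.6,beta=15)
    o.append(cv2.resize(im,None,fx=5,fy=5,interpolation=cv2.INTER_CUBIC))
cv2.imwrite("pics/s4.png",cv2.hconcat(o))
E
```

```text
time_s: 11.83
position: [0.6021, -0.089, 0.0138]
orientation: [-3.135, -0.187, 0.012]
force: [-14.8, -1.6, 16.2]
width: 0.0353
grasp_force: 62.1
top far 46 flow px [-0.36 -2.34] slide,lift mm ('per mm', array([[-0.05, -0.37],
side far 16 flow px [-0.77  0.41] slide,lift mm [ 3.17 -3.21]
t 11.93 [ 0.602  -0.089   0.0138] yaw 6.85 zax [-7.7e-03  2.0e-04 -1.0e+00] F [-14.1  -1.5  16.7] w 0.0354 g 62.1 j [-0.28  0.53 -0.19  0.86 -0.    2.74]
```

View pics/s4.png

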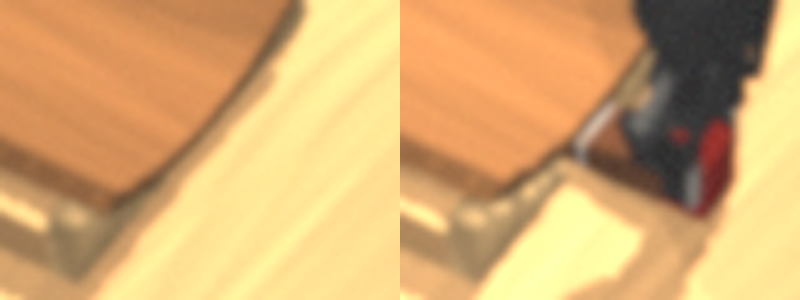

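The white line is now right at the blank's edge, about (580,145) in the right-hand crop, so the lift is about 5 mm. The blank's near-left corner has risen clear of the rib. The job is ready to hand in.

```bash
python3 -m creep '[[[0,0,0],0],[[0,0,0],0],[[0,0,0],0],[[0,0,0],0],[[0,0,0],0],[[0,0,0],0],[[0,0,0],0],[[0,0,0],0]]' && python3 -c "
from workcell import sign_off
print(sign_off())"
```

```text
time_s: 12.6
position: [0.6021, -0.089, 0.0138]
orientation: [-3.135, -0.187, 0.012]
force: [-14.9, -0.8, 16.3]
width: 0.0351
grasp_force: 62.1
the job is handed in; nothing more can be done
None
```

I handed the job in at 12.6 s with the wedge still gripped under the blank's near edge; the camera images put the lift at about 5 mm, but sign-off returned no verdict, so I can't confirm it passed.

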